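# Gauge a heat sink against the flip stop of a drilling jig

## Task

Flip the jig's flip stop fully down over the fence, then slide the large finned heat sink, flat on the plate and flush along the fence, until its end bears lightly but firmly on the head of the stop's adjusting screw; never press it hard. Let go of it there, then flip the stop all the way up out of the way. Move the heat sink only while the stop is down, leave it exactly where it was gauged, and leave the small heat sink, the jar and the screwdriver alone.

Things in the scene. Friction and masses are not known exactly. Their poses are not given: they have to be found in the camera images.
- fence: Drilling jig, fixed: grey plate 200 x 460 mm, 8 mm thick, with an aluminium fence 30 mm thick, 460 mm long, top 40 mm above the table. Origin: on the line of the fence's front face, mid length, table height. +y along the fence towards the stop's end, +x into the fence; the plate reaches 160 mm to -x. The heat sink is flush when its origin is 32 mm to -x of the face.
- stop_hinge (a point): Point on the flip stop's hinge axis, in the middle of its fixed bracket on the fence: 15 mm behind the front face, 58 mm above the table; the axis is parallel to the fence's y. Bracket 34 mm long (y), top 67 mm above the table.
- stop (a joint): Angle of the flip stop, a steel leaf. 0 = fully down: arm (12 mm thick) level, reaching from the hinge over the plate (to -x), blade hanging from it; 1.57 = arm upright; 1.9 = far end, leaning back. Stiff: it stays where it is left and needs 1 to 4 N at the pin to turn. Down, the blade (12 mm thick) spans 15 to 53 mm before the fence face, lower edge 13 mm above the table.
- stop_grip (a point): Grip point of the stop's handle pin: steel, 10 mm diameter, parallel to the fence, standing 48 mm out of the arm's +y side. The point is 34 mm along +y from the hinge point and 62 mm from the axis: at (-62 cos q, 34, 62 sin q) mm from it in the fence's axes, q the stop's angle. Gripped with the fingers on its -x and +x sides, the pin can turn between the pads.
- screw_seat (a point): Where the adjusting screw leaves the -y side of the blade, 6 mm to -y of the hinge point; down: 37 mm before the fence face, 29 mm above the table. The round brass head (12 mm) points to -y. Its face, which gauges the fin ends, stands 6 to 14 mm out of the blade: set differently each time, not measured, to be found by feel. It does not give. The press must reach 2.5 N, never 20 N.
- heatsink: The part: loose aluminium heat sink 64 (x) by 110 (y) by 40 mm high, 0.2 to 0.42 kg (drag 1 to 6 N), on the jig's plate to -y of the stop. Base 10 mm thick; fins as one block 24 mm wide (x -20 to +4 mm), full length, height 10 to 40 mm: grip across the fins. Origin: middle of the underside; its +y end (55 mm off) is to meet the screw head, its +x side (32 mm off) the fence.
- small_sink: small finned aluminium heat sink, 36 x 40 x 26 mm, lying on the jig's plate; a bystander, not the part. Origin: middle of its underside
- screwdriver: screwdriver, 190 mm, lying on the table; bystander. Origin: middle of its underside
- jar: round jar, 56 mm across, 70 mm high; bystander. Origin: middle of its underside
Mind the look-alikes: they are no part of the job. Leave any green or red look-alike of the heatsink alone.

How it is judged:
By the outcome, as a careful person would: the job done as asked, in the order asked, and still so for the second after the job is handed in, with the robot touching nothing.
It also fails if it takes over 69 s, if anything falls off the work surface, if the arm or the gripper's body presses on something with over 40 N, if the wrist force passes 120 N, or if a joint passes its speed limit or range.

## Robot

A 6-joint arm with a two-finger parallel gripper is mounted at the origin on the work surface. World frame = base frame: x ahead of the robot, y to its left, z up, the work surface at z = 0. Lengths are in m, angles in degrees, forces in N, time in s.
With the tool pointing down it reaches from about 0.25 to 0.725 m from the base axis. Payload 9.7 kg.
Tool frame: the origin (TCP) lies between the finger pads; the fingertips stand 22 mm ahead of it and the grasp point (between the pads) lies 3 mm ahead of it; z points along the fingers, y is the line along which they close (so a half turn about z gives the same grasp; the last joint's range is limited). The gripper opens to 85 mm and grips with 20 to 120 N. Pads are 22 mm wide; open, the fingers measure 114 mm over their backs; the gripper's body (76 mm by 85 mm) begins 54 mm behind the grasp point. The pads swing forward as they close: fully open they stand 13 mm farther back than shut.
Start: joints at [68.411, 4.979, 10.078, 95.1, 0, 90], TCP at [0.202, 0.511, 0.253] pointing down, gripper open.
Joint ranges: [-179.16, 179.16], [-48.56, 103.87], [-65.8, 70.77], [-126.05, 130.52], [-82.76, 87.17], [-180, 180]. Speed limits (degrees/s): [127.2, 127.2, 147.25, 180, 180, 180].

## Interface

Orientations are given as [roll, pitch, yaw] about the fixed x, y, z axes, in that order (R = Rz(yaw) Ry(pitch) Rx(roll)).
In Python, from workcell import bot, viewer, finder gives the robot as it stands.
- The arm moves only by the tool move_arm, never from a script. Its arguments are lists of equal length, an entry for each row: "offset": the shift along the tool's x, y, z in cm, a list of three; "twist": the turn, a rotation vector about the tool's x, y, z in rad, a list of three; "grip": the opening, from 0 (shut) to 1 (fully open). In form: {"offset": [[x, y, z], ...], "twist": [[ax, ay, az], ...], "grip": [grip, ...]}. A call has 1 to 5 rows; each row shifts and turns the commanded pose from where the row before left it, along the tool's axes as they then stand; what a row does not reach is not made up. A row lasts 1/10 s, in which the tool goes at most 50 mm and 8.59 degrees, less where a joint would pass 70% of its speed; a pose out of reach is approached as far as the arm can. A call is refused whole if a number of a shift passes 5 or a number of a turn 0.15, either way. A call with a gripper value outside its range is refused whole. The fingers move at their own pace and stop on an object; "force" is the grip in N (left out, the last holds). Time passes only in rows, so rows that do not move let the fingers close. It gives the time, the measured TCP pose, the force, the opening and the grip force at its end, in the units of the state.
- bot.get_obs(): the state, without advancing time (a new reading comes with each control period).
- viewer.camera(name): name is "scene" or "top"; returns a dict with "color" (400x640x3 uint8, red, green, blue), "depth" (400x640 float32, m along the optical axis (not along the pixel's ray), 0 where there is no reading), "vfov" (degrees; the focal length in pixels is half the picture's height over the tangent of half this angle, whatever the lens; pixels are square), "cx", "cy" (the principal point, pixels), "k1" (the pictures are not rectified: a ray, as slopes to the right and down, at radius r is drawn at 1 + k1 r^2 times it, then the intrinsics apply), "position" and "attitude" of the camera in the world. Camera axes: x right, y down, z forward; pixel columns grow to the right and rows downward; lengths in m; the calibration is good to about 2 mm. A picture is of the moment at which its call begins.
- bot.job_done(): hands the job in; it is judged then, once.
Trained networks look in a picture, given as the dict that the camera call returned (one of the last four; its "shot" number tells which), for a name from the list of things; names that differ only in an ending like _2 or _b are one class to them, and where a whole thing is asked for, a point or a joint stands for the part that bears it (a point fixed in the world has none). Each returns a list of dicts, best first, with "p" (0 to 1); they miss things now and then, are a little off and sometimes report something else, mostly with a low value. They report only what shows in the picture. A call takes as long as a camera call. They do not tell look-alikes from the thing itself.
- finder.boxes_of(picture, thing): "position" ([column, row] in pixels, amid what is visible of it).
- finder.pinpoint(picture, thing): "position" ([column, row] in pixels: a listed point, or the origin of a listed thing).
The state is a dict: "time": time; "q": joint angles; "qd": joint speeds; "joint_efforts": joint torques, N m; "ee_pos": TCP position; "tcp_rot": TCP orientation; "wrist_force": force on the tool from outside, world axes, zero at the start; "torque": the same for the moment, N m; "opening": finger opening in m; "grasp_force": force on a finger pad.
Only numpy, scipy, OpenCV 4.12 (cv2) and the standard library are available. Lean on these libraries where they do the work, as an engineer would, in place of code of your own. Each camera call takes 0.05 s, during which the arm holds its last target. There are 200 camera calls.

## Working session

There is one attempt and no reset: what is moved stays moved. The work goes in short steps, Python scripts to look and compute and a tool call to move; the robot and the scene stay as the last step left them, time stands still between calls to the robot, and variables do not carry over. Pictures are saved under pics/ and viewed, at most 10 in all, crops included, and the job is handed in when it is done.

Besides the shell and the picture viewer there is one more tool, called after ">>>" by a JSON object that holds its "fn" and its "kwargs". move_arm: Moves the arm, as the interface text tells. Its arguments: {"type":"object","properties":{"offset":{"type":"array","items":{"type":"array","items":{"type":"number"}}},"twist":{"type":"array","items":{"type":"array","items":{"type":"number"}}},"grip":{"type":"array","items":{"type":"number"}},"force":{"type":"number"}},"required":["offset","twist","grip"]}

```bash
ls; mkdir -p pics; cat > h.py <<'E'
import numpy as np, cv2
from workcell import bot, viewer, finder
from scipy.spatial.transform import Rotation as R
def K(c):
    f=200/np.tan(np.radians(c["vfov"])/2); return f
def rot(c):
    a=np.array(c["attitude"],float)
    if a.shape==(3,3): return a
    if a.size==4: return R.from_quat(a).as_matrix()
    return R.from_euler('xyz',a,degrees=True).as_matrix()
def rays(c,px):
    px=np.atleast_2d(np.array(px,float)); f=K(c)
    d=(px-[c["cx"],c["cy"]])/f; s=d.copy()
    for _ in range(20): s=d/(1+c["k1"]*(s**2).sum(1,keepdims=True))
    return np.c_[s,np.ones(len(s))]
def onz(c,px,z):
    r=rays(c,px)@rot(c).T; p=np.array(c["position"]); return p+r*((z-p[2])/r[:,2])[:,None]
def cloud(c):
    v,u=np.mgrid[0:400,0:640]; px=np.c_[u.ravel(),v.ravel()]
    r=rays(c,px)*c["depth"].ravel()[:,None]
    return (r@rot(c).T+np.array(c["position"])).reshape(400,640,3)
E
python3 - <<'E'
from h import *
for n in("top","scene"):
    c=viewer.camera(n); print(n,{k:v for k,v in c.items() if k not in("color","depth")})
    cv2.imwrite(f"pics/{n}0.png",c["color"][:,:,::-1]); P=cloud(c)
    for t in("fence","stop_hinge","stop_grip","screw_seat","heatsink","small_sink","jar","screwdriver"):
        for g in finder.pinpoint(c,t)[:4]:
            u,v=g["position"]; i,j=min(399,max(0,int(round(v)))),min(639,max(0,int(round(u))))
            print(t,round(g["p"],2),np.round(g["position"],1),P[i,j].round(4),onz(c,[u,v],{"stop_hinge":.058,"heatsink":.008,"small_sink":.008}.get(t,0))[0].round(4))
print(bot.get_obs())
E
```

```text
pics
top {'vfov': 45.57319018912277, 'cx': 321.8461710057582, 'cy': 206.31378086973203, 'k1': -0.11435195474845905, 'position': array([0.39260022, 0.03881214, 1.58640329]), 'attitude': array([-1.76061826e+02, -1.35919152e-01, -9.15662541e+01]), 'shot': 1}
fence 0.75 [337.1 179.3] [ 0.5908 -0.0209  0.0101] [ 0.5911 -0.0216  0.    ]
stop_hinge 0.5 [298.7 166.2] [0.6205 0.1    0.1224] [0.6299 0.1037 0.058 ]
stop_grip 0.63 [288.  163.8] [0.6278 0.1341 0.1223] [0.6481 0.142  0.    ]
screw_seat 0.68 [300.7 174.3] [0.5959 0.0946 0.1181] [0.6113 0.1001 0.    ]
heatsink 0.71 [435.3 131.5] [ 0.7373 -0.3518  0.0353] [ 0.7451 -0.3598  0.008 ]
heatsink 0.62 [426.1 282.5] [ 0.2424 -0.3014  0.0305] [ 0.2385 -0.3066  0.008 ]
heatsink 0.58 [364.6 199.9] [ 0.5155 -0.1088  0.0424] [ 0.5187 -0.1108  0.008 ]
small_sink 0.65 [296.  213.5] [0.4774 0.1182 0.0162] [0.4795 0.1185 0.008 ]
jar 0.69 [287.3 163. ] [0.6313 0.1372 0.1209] [0.6509 0.1443 0.    ]
jar 0.51 [204.2 206.1] [0.5086 0.4124 0.0638] [0.5131 0.4274 0.    ]
screwdriver 0.64 [431.2 249. ] [ 0.3488 -0.328   0.0041] [ 0.3487 -0.3297  0.    ]
scre
[... 1057 characters left out ...]
 -0.0026] [ 0.3735 -0.3186  0.    ]
{'time': 0.9, 'q': array([6.84128361e+01, 4.97883329e+00, 1.00794473e+01, 9.50991444e+01,
       1.03350203e-03, 9.00002326e+01]), 'qd': array([-0.10691042,  0.01208253, -0.01785941, -0.05142398,  0.08010775,
       -0.00725752]), 'joint_efforts': array([ 9.00813338e-04, -5.20097852e+01,  4.64859974e+01,  1.27334326e-03,
        3.94418237e-05, -1.69835516e-05]), 'ee_pos': array([0.20235177, 0.51142984, 0.25329584]), 'tcp_rot': array([ 1.79998530e+02, -1.03350800e-03,  1.58412604e+02]), 'wrist_force': array([ 0.05460178,  0.1903532 , -0.23260537]), 'torque': array([ 0.03892133, -0.01001007, -0.00401143]), 'grasp_force': 0.0, 'opening': 0.08544120217405922}
```

```bash
python3 - <<'E'
import cv2
a=cv2.imread("pics/top0.png")[100:300,180:480]; cv2.imwrite("pics/t1.png",cv2.resize(a,None,fx=2.6,fy=2.6,interpolation=2))
a=cv2.imread("pics/scene0.png")[150:310,220:420]; cv2.imwrite("pics/s1.png",cv2.resize(a,None,fx=3.7,fy=3.7,interpolation=2))
E
```

```text
(no output)
```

View pics/t1.png

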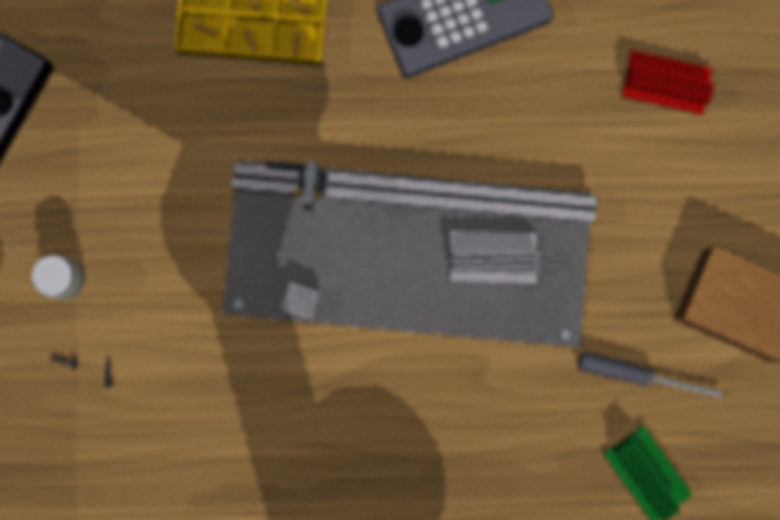

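View pics/s1.png

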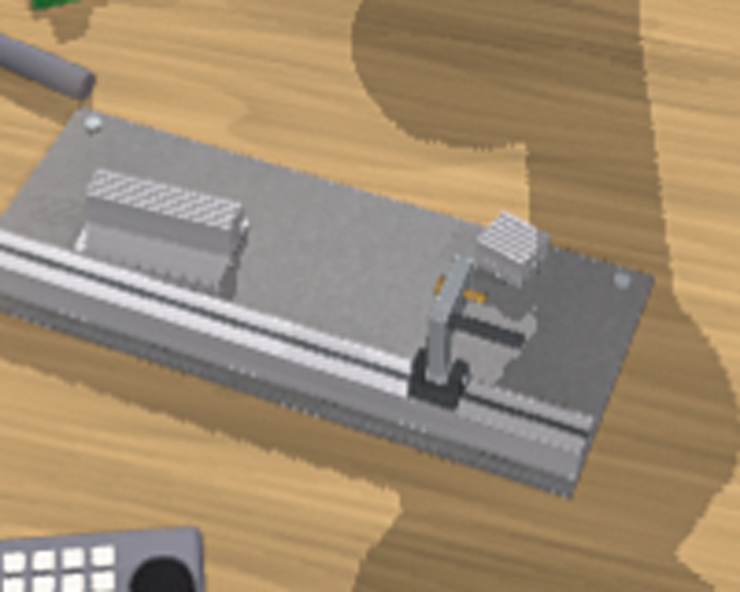

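Candidates for the heat sink in top picture: grey one on the plate (365,200), red (435,131), green (426,282); small grey sink (296,213). By description it's the grey one on the plate at (365,200); the crops confirm it. The stop stands roughly upright; its pin is the dark bar near scene (352,240).

```bash
python3 - <<'E'
from h import *
for n in("top","scene"):
    c=viewer.camera(n); P=cloud(c).reshape(-1,3); P=P[c["depth"].ravel()>0]
    def rect(m,l):
        q=P[m]; 
        r=cv2.minAreaRect((q[:,:2]*1000).astype(np.float32)); print(n,l,len(q),np.round(r[0],1),np.round(r[1],1),round(r[2],2),"z",np.median(q[:,2]).round(4),np.round(cv2.boxPoints(r),0).tolist())
        return r
    X,Y,Z=P.T
    roi=(X>.4)&(X<.68)&(Y>-.3)&(Y<.25)
    rect(roi&(Z>.034)&(Z<.046)&(X>.575),"fence top")
    rect(roi&(Z>.003)&(Z<.013)&(X<.58),"plate")
    m=roi&(X>.46)&(X<.58)&(Y<-.03)&(Y>-.2)
    rect(m&(Z>.042)&(Z<.056),"fins")
    rect(m&(Z>.0145)&(Z<.056),"hs all")
    m=roi&(X<.52)&(Y>.06)&(Z>.015); rect(m,"small")
    m=roi&(Z>.075); q=P[m]; rect(m,"stop"); print(q.min(0),q.max(0))
    m=roi&(Z>.075)&(Y>.118); q=P[m]; print("pin",len(q),np.median(q,axis=0),q.min(0),q.max(0))
E
```

```text
top fence top 1018 [604.6 -25.1] [459.6  31.7] 83.27 z 0.0392 [[562.0, -251.0], [593.0, -255.0], [647.0, 201.0], [616.0, 205.0]]
top plate 4706 [490.  -24.2] [548.5 179.8] 89.9 z 0.0071 [[400.0, -298.0], [579.0, -299.0], [580.0, 250.0], [401.0, 250.0]]
top fins 158 [ 540.9 -134.3] [128.2  79.4] 88.4 z 0.0463 [[499.0, -197.0], [579.0, -199.0], [582.0, -71.0], [503.0, -69.0]]
top hs all 633 [ 522.1 -115.1] [165.7 121.2] 87.58 z 0.0225 [[458.0, -195.0], [579.0, -200.0], [586.0, -35.0], [465.0, -30.0]]
top small 130 [481.1 130.4] [141.3  55.1] 81.96 z 0.0277 [[444.0, 64.0], [499.0, 57.0], [518.0, 196.0], [464.0, 204.0]]
top stop 149 [607.4 122.7] [63.2 53.8] 86.23 z 0.1238 [[578.0, 93.0], [632.0, 89.0], [636.0, 152.0], [583.0, 156.0]]
[0.57906195 0.09157075 0.07580048] [0.63507828 0.15289766 0.13484688]
pin 42 [0.62879026 0.13376705 0.12196529] [0.59722182 0.11831719 0.10847257] [0.63507828 0.15289766 0.1300036 ]
scene fence top 1695 [607.6 -25. ] [460.1  34.8] 83.35 z 0.0379 [[564.0, -251.0], [598.0, -255.0], [651.0, 202.0], [617.0, 206.0]]
scene plate 4706 [491.1 -22.9] [539.7 170.3] 88.05 z 0.0063 [[397.0, -290.0], [567.0, -295.0], [585.0, 244.0], [415.0, 250.0]]
scene fins 293 [ 533.7 -122.3] [ 77.  110.1] 7.06 z 0.0449 [[489.0, -72.0], [502.0, -182.0], [579.0, -172.0], [565.0, -63.0]]
scene hs all 898 [ 539.5 -134. ] [ 81.2 134.1] 2.03 z 0.0335 [[497.0, -68.0], [501.0, -202.0], [582.0, -200.0], [578.0, -66.0]]
scene small 232 [475.  121.9] [42.9 39.4] 70.73 z 0.0305 [[449.0, 108.0], [486.0, 95.0], [501.0, 136.0], [463.0, 149.0]]
scene stop 306 [620.8 115. ] [77.  45.5] 42.1 z 0.1203 [[577.0, 106.0], [607.0, 72.0], [665.0, 124.0], [634.0, 158.0]]
[0.58190627 0.09088423 0.07621108] [0.63837948 0.15429067 0.13138385]
pin 76 [0.63361543 0.13559608 0.12094403] [0.59542762 0.118431   0.10988051] [0.63837948 0.15429067 0.12733102]
```

```bash
cat >> h.py <<'E'
O=np.array([.5908,-.0228]); YAW=np.radians(-6.7)
EX=np.array([np.cos(YAW),np.sin(YAW)]); EY=np.array([-np.sin(YAW),np.cos(YAW)])
def F(p):
    p=np.asarray(p); d=p[...,:2]-O
    return 1000*np.stack([d@EX,d@EY,p[...,2]],-1)
E
python3 - <<'E'
from h import *
for n in("top","scene"):
    c=viewer.camera(n); G=F(cloud(c)); G[c["depth"]==0]=-999
    X,Y,Z=[G[...,i] for i in range(3)]
    pc=lambda m,l:print(n,l,m.sum(),"x",np.percentile(X[m],[1,10,50,90,99]).round(1),"y",np.percentile(Y[m],[1,10,50,90,99]).round(1),"z",np.percentile(Z[m],[5,50,95]).round(1))
    t=(abs(Z-40)<4)&(X>-12)&(X<45)
    for a in(-200,-100,0,180): pc(t&(abs(Y-a)<25),f"fence y{a}")
    pc(t,"fence"); pc((abs(Z-8)<3)&(X>-170)&(X<-100)&(abs(Y)<235),"plate")
    h=(X>-110)&(X<-12)&(Y>-190)&(Y<-20)
    f=h&(Z>42)&(Z<54); pc(f,"fins")
    cnt=(np.c_[X[f],Y[f]]).astype(np.float32); print(cv2.minAreaRect(cnt))
    pc(h&(Z>15)&(Z<22),"base"); pc(h&(Z>15)&(Z<54),"hs")
    s=(Y>100)&(Y<200)&(X>-60)&(X<60)
    pc(s&(Z>75),"stop"); pc(s&(Z>100)&(Y>138),"pin"); pc(s&(Z>55)&(Z<72),"bracket")
    im=c["color"]
    for z in(40,):
        pass
E
```

```text
top fence y-200 101 x [-1.   1.6 13.8 26.2 28.5] y [-224.2 -219.7 -200.  -179.9 -175.9] z [36.5 39.7 43.4]
top fence y-100 102 x [-1.   1.5 14.1 25.2 28.4] y [-124.5 -119.9 -101.   -81.   -77.3] z [36.3 39.8 43.1]
top fence y0 102 x [-0.7  1.6 13.7 27.1 29. ] y [-24.5 -19.6   0.7  19.4  24.1] z [36.3 39.7 42.7]
top fence y180 106 x [ 0.   2.  13.3 24.9 28.8] y [156.2 161.6 181.5 200.3 204. ] z [36.4 39.5 43.1]
top fence 908 x [-1.   1.9 13.9 26.3 29.8] y [-231.2 -192.8  -18.1  198.1  557.8] z [36.4 39.5 43.2]
top plate 1387 x [-161.8 -155.  -130.4 -105.8 -100.6] y [-226.  -188.2  -17.4  186.3  225. ] z [ 5.3  7.6 10.5]
top fins 148 x [-77.8 -74.9 -63.8 -53.7 -49.6] y [-161.8 -150.9 -107.1  -66.5  -54.6] z [42.6 46.8 51.6]
((-65.34522247314453, -108.74729919433594), (23.3537540435791, 108.28248596191406), 5.187000274658203)
top base 263 x [-89.2 -83.1 -44.1 -27.7 -17. ] y [-164.1 -151.4 -107.2  -62.2  -36.2] z [15.3 17.7 21.2]
top hs 534 x [-88.7 -79.7 -59.6 -31.5 -23.1] y [-163.5 -151.6 -107.3  -64.5  -47.5] z [15.6 22.2 49.6]
top stop 148 x [-26.3 -19.6  11.6  23.5  26.9] y [114.6 1
[... 902 characters left out ...]
.1 -72.3 -60.9 -50.5 -46.4] y [-163.3 -153.  -108.6  -64.2  -55.2] z [42.4 45.  48.4]
((-60.079566955566406, -108.93180084228516), (31.41335105895996, 111.2216796875), 3.772597074508667)
scene base 282 x [-70.1 -52.  -38.5 -24.4 -18.6] y [-160.7 -149.8 -105.   -59.4  -53.4] z [15.2 16.9 20.3]
scene hs 821 x [-76.8 -69.1 -51.4 -30.9 -21.2] y [-162.6 -151.7 -106.4  -60.7  -53.8] z [15.6 33.8 47.5]
scene stop 304 x [-22.9 -12.2  20.5  27.4  30.2] y [116.5 123.2 132.3 165.7 180.4] z [ 87.  120.6 127.2]
scene pin 91 x [-8.9 16.4 23.6 26.7 27.9] y [139.  141.6 157.8 177.2 180.7] z [112.5 120.5 124.4]
scene bracket 95 x [ 7.9 12.2 21.2 25.  26.6] y [110.3 112.8 131.1 143.4 145.1] z [56.4 63.8 69.7]
```

>>> {"fn": "move_arm", "kwargs": {"offset": [[0, 0, 0], [0, 0, 0], [0, 0, 0], [0, 0, 0], [0, 0, 0]], "twist": [[0, 0, 0.1457], [0, 0, 0.1457], [0, 0, 0.1457], [0, 0, 0.1457], [0, 0, 0.1457]], "grip": [0.5, 0.5, 0.5, 0.5, 0.5], "force": 25}}

```text
time: 1.6
ee_pos: [0.2024, 0.5114, 0.2533]
tcp_rot: [-180.0, 0.0, 116.3]
wrist_force: [0.8, -0.2, 0.4]
opening: 0.0425
grasp_force: 0.0
```

>>> {"fn": "move_arm", "kwargs": {"offset": [[0, 0, 0], [0, 0, 0], [0, 0, 0], [0, 0, 0], [0, 0, 0]], "twist": [[0, 0, 0.1457], [0, 0, 0.1457], [0, 0, 0.1457], [0, 0, 0.1457], [0, 0, 0]], "grip": [0.5, 0.5, 0.5, 0.5, 0.5]}}

```text
time: 2.1
ee_pos: [0.2024, 0.5114, 0.2533]
tcp_rot: [-180.0, 0.0, 83.2]
wrist_force: [0.1, 0.5, 0.5]
opening: 0.0428
grasp_force: 0.0
```

>>> {"fn": "move_arm", "kwargs": {"offset": [[-2.16, 3.13, 0.4], [-2.16, 3.13, 0.4], [-2.16, 3.13, 0.4], [-2.16, 3.13, 0.4], [-2.16, 3.13, 0.4]], "twist": [[0, 0, 0], [0, 0, 0], [0, 0, 0], [0, 0, 0], [0, 0, 0]], "grip": [0.5, 0.5, 0.5, 0.5, 0.5]}}

```text
time: 2.6
ee_pos: [0.3461, 0.3847, 0.2333]
tcp_rot: [180.0, -0.0, 83.6]
wrist_force: [0.1, 0.0, -1.2]
opening: 0.0427
grasp_force: 0.0
```

>>> {"fn": "move_arm", "kwargs": {"offset": [[-2.16, 3.13, 0.4], [-2.16, 3.13, 0.4], [-2.16, 3.13, 0.4], [-2.16, 3.13, 0.4], [-2.16, 3.13, 0.4]], "twist": [[0, 0, 0], [0, 0, 0], [0, 0, 0], [0, 0, 0], [0, 0, 0]], "grip": [0.5, 0.5, 0.5, 0.5, 0.5]}}

```text
time: 3.1
ee_pos: [0.489, 0.259, 0.2132]
tcp_rot: [180.0, -0.0, 83.6]
wrist_force: [-0.0, 1.1, 0.9]
opening: 0.0426
grasp_force: 0.0
```

>>> {"fn": "move_arm", "kwargs": {"offset": [[-2.16, 3.13, 0.4], [-2.16, 3.13, 0.4], [-2.16, 3.13, 0.4], [-2.16, 3.13, 0.4], [0, 0, 0]], "twist": [[0, 0, 0], [0, 0, 0], [0, 0, 0], [0, 0, 0], [0, 0, 0]], "grip": [0.5, 0.5, 0.5, 0.5, 0.5]}}

```text
time: 3.6
ee_pos: [0.6044, 0.1567, 0.1956]
tcp_rot: [-179.9, 0.1, 83.3]
wrist_force: [-1.1, -0.5, -0.2]
opening: 0.0428
grasp_force: 0.0
```

```bash
cat > st.py <<'E'
from h import *
o=bot.get_obs(); w=np.array(o["wrist_force"]); print("t",o["time"],"F",F(o["ee_pos"]).round(2)*[1,1,1],"z",round(1000*o["ee_pos"][2],1),"yaw",o["tcp_rot"].round(2),"wf",(w[:2]@EX).round(2),(w[:2]@EY).round(2),w[2].round(2),"open",round(1000*o["opening"],1),o["grasp_force"])
E
python3 st.py
```

```text
t 3.6 F [ -7.42 179.89 195.59] z 195.6 yaw [-1.7995e+02  7.0000e-02  8.3350e+01] wf -1.07 -0.63 -0.24 open 42.8 0.0
```

>>> {"fn": "move_arm", "kwargs": {"offset": [[-0.95, 1.42, 0], [-0.94, 1.42, 0], [0, 0, 2.5], [0, 0, 2.5], [0, 0, 2.4]], "twist": [[0, 0, 0], [0, 0, 0], [0, 0, 0], [0, 0, 0], [0, 0, 0]], "grip": [0.5, 0.5, 0.5, 0.5, 0.5]}}

```text
time: 4.1
ee_pos: [0.6279, 0.138, 0.1224]
tcp_rot: [-180.0, -0.0, 83.5]
wrist_force: [0.0, -0.0, -0.3]
opening: 0.0427
grasp_force: 0.0
```

```bash
python3 - <<'E'
from h import *
c=viewer.camera("scene"); a=c["color"][190:280,290:420,::-1]; cv2.imwrite("pics/s2.png",cv2.resize(a,None,fx=5,fy=5,interpolation=2))
E
python3 st.py
```

```text
t 4.15 F [ 16.66 163.53 117.82] z 117.8 yaw [-1.797e+02  1.000e-01  8.352e+01] wf 0.36 0.79 -3.5 open 42.4 0.0
```

View pics/s2.png

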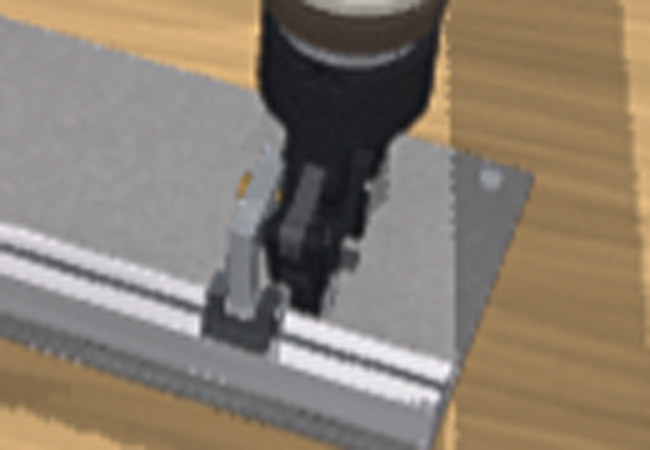

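Gripper straddles the pin (pin end shows at crop (345,258)). Close on it.

>>> {"fn": "move_arm", "kwargs": {"offset": [[-0.2, 0.4, -0.2], [0, 0, 0], [0, 0, 0], [0, 0, 0], [0, 0, 0]], "twist": [[0, 0, 0], [0, 0, 0], [0, 0, 0], [0, 0, 0], [0, 0, 0]], "grip": [0.5, 0.3, 0.0, 0.0, 0.0]}}

```text
time: 4.65
ee_pos: [0.6326, 0.1355, 0.1271]
tcp_rot: [179.9, -0.1, 83.3]
wrist_force: [-0.1, 0.3, 6.9]
opening: 0.0091
grasp_force: 24.9
```

```bash
python3 st.py
```

```text
t 4.65 F [ 23.04 162.05 127.11] z 127.1 yaw [ 1.7985e+02 -5.0000e-02  8.3300e+01] wf -0.11 0.29 6.86 open 9.1 24.912280440330505
```

>>> {"fn": "move_arm", "kwargs": {"offset": [[0, -1.05, -0.05], [0, -1.04, 0.13], [0, -1.01, 0.31], [0, -0.94, 0.47], [0, -0.85, 0.63]], "twist": [[0, 0, 0], [0, 0, 0], [0, 0, 0], [0, 0, 0], [0, 0, 0]], "grip": [0.0, 0.0, 0.0, 0.0, 0.0]}}

```text
time: 5.15
ee_pos: [0.5841, 0.1412, 0.1118]
tcp_rot: [179.8, -0.1, 83.3]
wrist_force: [2.8, 0.1, 2.7]
opening: 0.0091
grasp_force: 24.7
```

```bash
python3 st.py
```

```text
t 5.15 F [-25.83 162.12 111.81] z 111.8 yaw [ 1.798e+02 -6.000e-02  8.330e+01] wf 2.76 0.43 2.71 open 9.1 24.70924884080887
```

>>> {"fn": "move_arm", "kwargs": {"offset": [[0, -0.73, 0.76], [0, -0.59, 0.87], [0, -0.43, 0.96], [0, -0.27, 1.02], [0, -0.09, 1.05]], "twist": [[0, 0, 0], [0, 0, 0], [0, 0, 0], [0, 0, 0], [0, 0, 0]], "grip": [0.0, 0.0, 0.0, 0.0, 0.0]}}

```text
time: 5.65
ee_pos: [0.5645, 0.1438, 0.0659]
tcp_rot: [179.6, -0.1, 83.3]
wrist_force: [-3.0, -0.6, 40.7]
opening: 0.0087
grasp_force: 28.9
```

```bash
python3 st.py
```

```text
t 5.65 F [-45.55 162.42  65.87] z 65.9 yaw [ 1.7965e+02 -1.0000e-01  8.3280e+01] wf -2.95 -0.93 40.67 open 8.7 28.934724926948547
```

>>> {"fn": "move_arm", "kwargs": {"offset": [[0, 0, 0.2], [0, 0, 0.2]], "twist": [[0, 0, 0], [0, 0, 0]], "grip": [0.0, 0.0]}}

```text
time: 5.85
ee_pos: [0.5645, 0.1441, 0.0644]
tcp_rot: [179.6, -0.2, 83.3]
wrist_force: [-4.0, -0.2, 33.3]
opening: 0.0089
grasp_force: 29.1
```

```bash
python3 st.py
```

```text
t 5.85 F [-45.56 162.69  64.44] z 64.4 yaw [ 1.7961e+02 -1.6000e-01  8.3290e+01] wf -3.96 -0.65 33.28 open 8.9 29.06615674495697
```

>>> {"fn": "move_arm", "kwargs": {"offset": [[0, 0, 0], [0, 0, 0], [0, 0, 0], [0, 0, -3], [0, 0, -4]], "twist": [[0, 0, 0], [0, 0, 0], [0, 0, 0], [0, 0, 0], [0, 0, 0]], "grip": [0.2, 0.4, 0.4, 0.5, 0.6]}}

```text
time: 6.35
ee_pos: [0.5607, 0.1431, 0.1276]
tcp_rot: [-179.7, 0.1, 83.3]
wrist_force: [0.3, 0.3, -0.2]
opening: 0.0513
grasp_force: 0.0
```

```bash
python3 st.py
```

```text
t 6.35 F [-49.28 161.21 127.59] z 127.6 yaw [-1.7967e+02  1.2000e-01  8.3280e+01] wf 0.25 0.29 -0.15 open 51.3 0.0
```

>>> {"fn": "move_arm", "kwargs": {"offset": [[-3.86, -0.19, -1], [-3.86, -0.19, -1], [-3.86, -0.19, 0], [-3.86, -0.19, 0], [-3.86, -0.19, 0]], "twist": [[0, 0, 0], [0, 0, 0], [0, 0, 0], [0, 0, 0], [0, 0, 0]], "grip": [0.65, 0.65, 0.65, 0.65, 0.65]}}

```text
time: 6.85
ee_pos: [0.5295, -0.0484, 0.1492]
tcp_rot: [-179.9, -0.0, 83.3]
wrist_force: [0.5, 0.6, -0.1]
opening: 0.0562
grasp_force: 0.0
```

>>> {"fn": "move_arm", "kwargs": {"offset": [[-3.86, -0.19, 0], [-3.86, -0.19, 0], [0, 0, 0]], "twist": [[0, 0, 0], [0, 0, 0], [0, 0, 0]], "grip": [0.65, 0.65, 0.65]}}

```text
time: 7.15
ee_pos: [0.5164, -0.1268, 0.149]
tcp_rot: [-179.9, 0.0, 83.0]
wrist_force: [0.5, 0.3, -0.6]
opening: 0.0557
grasp_force: 0.0
```

```bash
python3 st.py; python3 - <<'E'
from h import *
c=viewer.camera("scene"); a=c["color"][150:300,210:400,::-1]; cv2.imwrite("pics/s3.png",cv2.resize(a,None,fx=4,fy=4,interpolation=2))
G=F(cloud(c)); X,Y,Z=[G[...,i] for i in range(3)]
for l,m in(("arm/blade",(Y>115)&(Y<138)&(X<-5)&(X>-70)&(Z>20)&(Z<80)),("pin",(Y>142)&(Y<182)&(X>-75)&(X<-15)&(Z>40))): print(l,m.sum(),np.percentile(G[m],[3,50,97],axis=0).round(1).tolist())
E
```

```text
t 7.15 F [ -61.79 -111.93  149.05] z 149.0 yaw [-1.7992e+02  4.0000e-02  8.3050e+01] wf 0.46 0.35 -0.64 open 55.7 0.0
arm/blade 127 [[-50.7, 121.9, 25.2], [-29.9, 131.4, 61.1], [-6.9, 135.8, 65.9]]
pin 66 [[-48.8, 143.8, 53.9], [-43.5, 161.7, 59.1], [-40.0, 180.5, 63.1]]
```

View pics/s3.png

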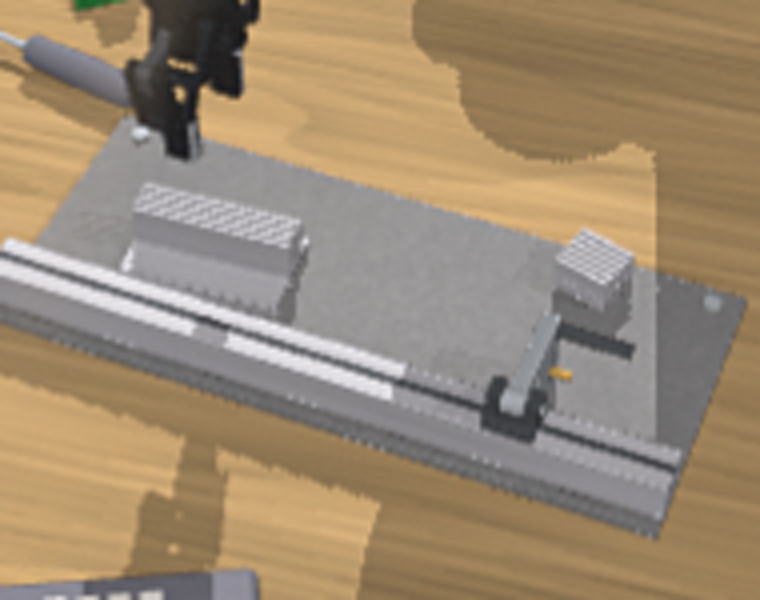

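Stop is level and down (crop: arm at (530,370), pin (600,340)); heat sink at crop (215,240), undisturbed, rotated ~4° to the fence. Descend and grip.

>>> {"fn": "move_arm", "kwargs": {"offset": [[0.3, 0, 3.5], [0, 0, 3.5], [0, 0, 2.5], [0, 0, 0.9], [0, 0, 0]], "twist": [[0, 0, -0.07], [0, 0, 0], [0, 0, 0], [0, 0, 0], [0, 0, 0]], "grip": [0.65, 0.65, 0.65, 0.65, 0.5], "force": 25}}

```text
time: 7.7
ee_pos: [0.5172, -0.1194, 0.0446]
tcp_rot: [-179.9, -0.0, 87.3]
wrist_force: [-0.0, -0.6, 0.6]
opening: 0.0435
grasp_force: 0.0
```

```bash
python3 st.py
```

```text
t 7.7 F [ -61.81 -104.51   44.61] z 44.6 yaw [-1.7985e+02 -4.0000e-02  8.7350e+01] wf 0.03 -0.58 0.63 open 43.5 0.0
```

>>> {"fn": "move_arm", "kwargs": {"offset": [[0, 0, 0], [0, 0, 0], [0, 0, 0], [0, 0, 0]], "twist": [[0, 0, 0], [0, 0, 0], [0, 0, 0], [0, 0, 0]], "grip": [0.35, 0.2, 0.1, 0.1]}}

```text
time: 8.1
ee_pos: [0.5187, -0.1203, 0.0474]
tcp_rot: [179.9, -0.0, 87.3]
wrist_force: [-2.1, 2.0, 5.2]
opening: 0.0238
grasp_force: 26.4
```

```bash
python3 st.py
```

```text
t 8.1 F [ -60.26 -105.25   47.38] z 47.4 yaw [ 1.7987e+02 -1.0000e-02  8.7300e+01] wf -2.29 1.78 5.23 open 23.8 26.420225501060486
```

>>> {"fn": "move_arm", "kwargs": {"offset": [[0, 0, 0], [1.5, 0.2, 0], [2.5, 0.3, 0], [2.5, 0.3, 0], [2.5, 0.3, 0]], "twist": [[0, 0, 0.07], [0, 0, 0], [0, 0, 0], [0, 0, 0], [0, 0, 0]], "grip": [0.1, 0.1, 0.1, 0.1, 0.1]}}

```text
time: 8.6
ee_pos: [0.5404, -0.0325, 0.0474]
tcp_rot: [179.8, 0.1, 83.2]
wrist_force: [-1.3, -5.7, 5.5]
opening: 0.0237
grasp_force: 26.2
```

```bash
python3 st.py
```

```text
t 8.6 F [-48.91 -15.48  47.42] z 47.4 yaw [1.7983e+02 1.0000e-01 8.3210e+01] wf -0.64 -5.83 5.55 open 23.7 26.226784586906433
```

>>> {"fn": "move_arm", "kwargs": {"offset": [[1.5, 0.15, 0], [1.5, 0.15, 0], [1.4, 0.15, 0], [1.0, 0.15, 0], [0, 0, 0]], "twist": [[0, 0, 0], [0, 0, 0], [0, 0, 0], [0, 0, 0], [0, 0, 0]], "grip": [0.1, 0.1, 0.1, 0.1, 0.1]}}

```text
time: 9.1
ee_pos: [0.5529, 0.0217, 0.0474]
tcp_rot: [179.8, -0.0, 83.3]
wrist_force: [0.6, 3.7, 5.0]
opening: 0.0234
grasp_force: 26.2
```

```bash
python3 st.py; python3 - <<'E'
from h import *
c=viewer.camera("scene"); cv2.imwrite("pics/s4.png",cv2.resize(c["color"][180:290,250:410,::-1],None,fx=5,fy=5,interpolation=2))
G=F(cloud(c)); X,Y,Z=[G[...,i] for i in range(3)]
m=(X>-30)&(X<-6)&(Z>14)&(Z<24)&(Y<115)&(Y>-70); print(m.sum(),np.percentile(G[m],[2,10,50,90,98],axis=0).round(1).tolist())
E
```

```text
t 9.1 F [-42.81  39.75  47.42] z 47.4 yaw [ 1.7983e+02 -5.0000e-02  8.3330e+01] wf 0.17 3.73 5.0 open 23.4 26.214964985847473
181 [[-29.8, -16.9, 14.2], [-29.1, -6.6, 14.8], [-22.5, 39.9, 16.6], [-16.4, 81.7, 20.0], [-14.5, 88.0, 22.5]]
```

View pics/s4.png

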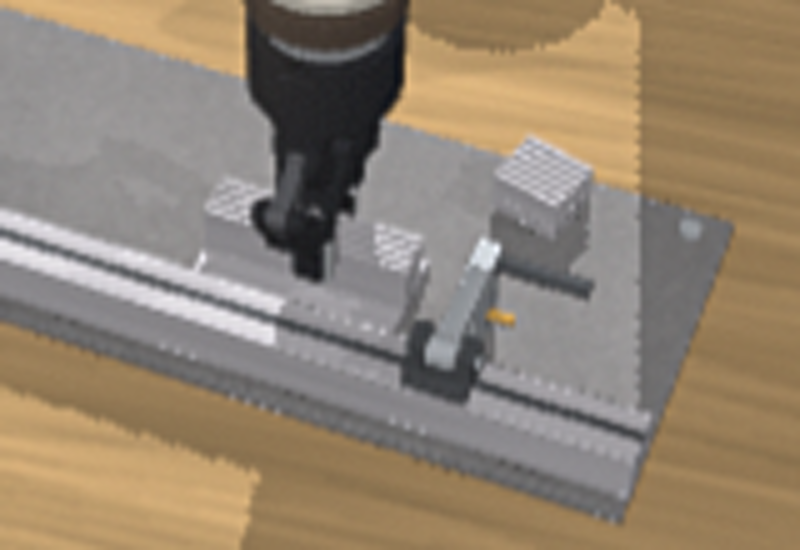

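Crop: sink's end at (415,290), a gap of about 15–20 mm to the stop's screw; stop still down. Now bring it flush.

>>> {"fn": "move_arm", "kwargs": {"offset": [[0, 0.1, 0], [0, 0.1, 0], [0, 0, 0]], "twist": [[0, 0, 0], [0, 0, 0], [0, 0, 0]], "grip": [0.1, 0.1, 0.1]}}

```text
time: 9.45
ee_pos: [0.5536, 0.0213, 0.0474]
tcp_rot: [180.0, -0.1, 83.3]
wrist_force: [-6.5, 5.8, 11.8]
opening: 0.0237
grasp_force: 27.0
```

```bash
python3 st.py
```

```text
t 9.45 F [-42.13  39.42  47.4 ] z 47.4 yaw [ 1.7998e+02 -1.1000e-01  8.3310e+01] wf -7.08 4.97 11.8 open 23.7 26.995859742164612
```

>>> {"fn": "move_arm", "kwargs": {"offset": [[0, 0.1, 0], [0, 0, 0]], "twist": [[0, 0, 0], [0, 0, 0]], "grip": [0.1, 0.1]}}

```text
time: 9.65
ee_pos: [0.5543, 0.0209, 0.0474]
tcp_rot: [-180.0, -0.1, 83.3]
wrist_force: [-8.7, 5.7, 11.6]
opening: 0.0235
grasp_force: 27.1
```

```bash
python3 st.py
```

```text
t 9.65 F [-41.37  39.16  47.38] z 47.4 yaw [-1.7999e+02 -9.0000e-02  8.3300e+01] wf -9.31 4.65 11.57 open 23.5 27.118357121944427
```

>>> {"fn": "move_arm", "kwargs": {"offset": [[0, 0, -0.1], [0, 0.1, 0], [0, 0, 0]], "twist": [[0, 0, 0], [0, 0, 0], [0, 0, 0]], "grip": [0.1, 0.1, 0.1]}}

```text
time: 9.95
ee_pos: [0.5554, 0.0202, 0.0474]
tcp_rot: [-180.0, -0.0, 83.3]
wrist_force: [-5.6, 1.8, 6.7]
opening: 0.0239
grasp_force: 26.4
```

```bash
python3 st.py
```

```text
t 9.95 F [-40.21  38.58  47.39] z 47.4 yaw [-1.7998e+02 -1.0000e-02  8.3270e+01] wf -5.74 1.09 6.73 open 23.9 26.425333321094513
```

>>> {"fn": "move_arm", "kwargs": {"offset": [[0, 0.1, 0], [0, 0, 0]], "twist": [[0, 0, 0], [0, 0, 0]], "grip": [0.1, 0.1]}}

```text
time: 10.15
ee_pos: [0.5563, 0.02, 0.0474]
tcp_rot: [-180.0, -0.0, 83.3]
wrist_force: [-6.5, 1.3, 5.8]
opening: 0.0234
grasp_force: 26.4
```

```bash
python3 st.py
```

```text
t 10.15 F [-39.26  38.48  47.41] z 47.4 yaw [-179.97   -0.     83.27] wf -6.61 0.57 5.8 open 23.4 26.448788344860077
```

>>> {"fn": "move_arm", "kwargs": {"offset": [[0, 0.1, -0.05], [0, 0.1, 0], [0, 0, 0]], "twist": [[0, 0, 0], [0, 0, 0], [0, 0, 0]], "grip": [0.1, 0.1, 0.1]}}

```text
time: 10.45
ee_pos: [0.5569, 0.0199, 0.0475]
tcp_rot: [-179.8, 0.0, 83.3]
wrist_force: [-13.1, 2.4, 9.2]
opening: 0.0234
grasp_force: 26.8
```

```bash
python3 st.py
```

```text
t 10.45 F [-38.63  38.43  47.47] z 47.5 yaw [-179.79    0.     83.27] wf -13.26 0.83 9.24 open 23.4 26.790315806865692
```

>>> {"fn": "move_arm", "kwargs": {"offset": [[0, -0.05, 0], [0.3, 0, 0], [0.3, 0, 0], [0.3, 0, 0], [0.2, 0, 0]], "twist": [[0, 0, 0], [0, 0, 0], [0, 0, 0], [0, 0, 0], [0, 0, 0]], "grip": [0.1, 0.1, 0.1, 0.1, 0.1]}}

```text
time: 10.95
ee_pos: [0.5579, 0.0285, 0.0475]
tcp_rot: [-179.9, 0.3, 83.2]
wrist_force: [-12.1, -12.5, 10.0]
opening: 0.0235
grasp_force: 26.8
```

```bash
python3 st.py
```

```text
t 10.95 F [-38.69  47.15  47.52] z 47.5 yaw [-179.86    0.29   83.16] wf -10.52 -13.81 9.99 open 23.5 26.76018387079239
```

>>> {"fn": "move_arm", "kwargs": {"offset": [[0.1, 0, 0], [0.1, 0, 0]], "twist": [[0, 0, 0], [0, 0, 0]], "grip": [0.1, 0.1]}}

```text
time: 11.15
ee_pos: [0.5581, 0.0304, 0.0475]
tcp_rot: [-179.9, 0.3, 83.2]
wrist_force: [-11.3, -12.7, 10.5]
opening: 0.0232
grasp_force: 26.8
```

```bash
python3 st.py
```

```text
t 11.15 F [-38.7   49.06  47.53] z 47.5 yaw [-179.85    0.29   83.16] wf -9.78 -13.92 10.49 open 23.2 26.759925484657288
```

>>> {"fn": "move_arm", "kwargs": {"offset": [[0, -0.1, -0.1], [0.1, 0, 0], [0.1, 0, 0]], "twist": [[0, 0, 0], [0, 0, 0], [0, 0, 0]], "grip": [0.1, 0.1, 0.1]}}

```text
time: 11.45
ee_pos: [0.5586, 0.0348, 0.0477]
tcp_rot: [-179.9, 0.0, 83.3]
wrist_force: [-1.5, -0.2, -4.1]
opening: 0.0233
grasp_force: 25.1
```

```bash
python3 st.py
```

```text
t 11.45 F [-38.71  53.47  47.74] z 47.7 yaw [-1.7995e+02  2.0000e-02  8.3270e+01] wf -1.48 -0.34 -4.07 open 23.3 25.095812380313873
```

>>> {"fn": "move_arm", "kwargs": {"offset": [[0.1, 0, 0], [0.1, 0, 0]], "twist": [[0, 0, 0], [0, 0, 0]], "grip": [0.1, 0.1]}}

```text
time: 11.65
ee_pos: [0.5588, 0.037, 0.0479]
tcp_rot: [-180.0, 0.0, 83.3]
wrist_force: [-1.9, -0.7, -3.7]
opening: 0.0237
grasp_force: 25.1
```

```bash
python3 st.py
```

```text
t 11.65 F [-38.71  55.69  47.92] z 47.9 yaw [-1.7996e+02  1.0000e-02  8.3280e+01] wf -1.78 -0.96 -3.74 open 23.7 25.07283926010132
```

>>> {"fn": "move_arm", "kwargs": {"offset": [[0, 0, 0.07], [0.1, 0, 0], [0, 0, 0]], "twist": [[0, 0, 0], [0, 0, 0], [0, 0, 0]], "grip": [0.1, 0.1, 0.1]}}

```text
time: 11.95
ee_pos: [0.559, 0.0378, 0.0475]
tcp_rot: [-180.0, 0.0, 83.3]
wrist_force: [-4.4, -2.7, -1.7]
opening: 0.0235
grasp_force: 25.3
```

```bash
python3 st.py
```

```text
t 11.95 F [-38.68  56.49  47.51] z 47.5 yaw [-1.7997e+02  2.0000e-02  8.3280e+01] wf -4.05 -3.2 -1.68 open 23.5 25.284638106822968
```

>>> {"fn": "move_arm", "kwargs": {"offset": [[0.1, 0, 0], [0, 0, 0]], "twist": [[0, 0, 0], [0, 0, 0]], "grip": [0.1, 0.1]}}

```text
time: 12.15
ee_pos: [0.5591, 0.0388, 0.0475]
tcp_rot: [-180.0, 0.0, 83.3]
wrist_force: [-4.7, -1.9, -2.0]
opening: 0.0236
grasp_force: 25.3
```

```bash
python3 st.py
```

```text
t 12.15 F [-38.68  57.46  47.53] z 47.5 yaw [-1.7998e+02  2.0000e-02  8.3280e+01] wf -4.5 -2.42 -2.02 open 23.6 25.282657742500305
```

>>> {"fn": "move_arm", "kwargs": {"offset": [[0.1, 0, 0], [0, 0, 0]], "twist": [[0, 0, 0], [0, 0, 0]], "grip": [0.1, 0.1]}}

```text
time: 12.35
ee_pos: [0.5592, 0.0397, 0.0475]
tcp_rot: [-180.0, 0.0, 83.3]
wrist_force: [-3.8, -2.9, -1.9]
opening: 0.0234
grasp_force: 25.3
```

>>> {"fn": "move_arm", "kwargs": {"offset": [[0.1, 0, 0], [0, 0, 0]], "twist": [[0, 0, 0], [0, 0, 0]], "grip": [0.1, 0.1]}}

```text
time: 12.55
ee_pos: [0.5593, 0.0407, 0.0475]
tcp_rot: [-180.0, 0.0, 83.3]
wrist_force: [-5.5, -3.0, -2.5]
opening: 0.0234
grasp_force: 25.3
```

>>> {"fn": "move_arm", "kwargs": {"offset": [[0.1, 0, 0], [0, 0, 0]], "twist": [[0, 0, 0], [0, 0, 0]], "grip": [0.1, 0.1]}}

```text
time: 12.75
ee_pos: [0.5594, 0.0417, 0.0475]
tcp_rot: [-180.0, 0.0, 83.3]
wrist_force: [-4.2, -2.9, -2.3]
opening: 0.0235
grasp_force: 25.3
```

>>> {"fn": "move_arm", "kwargs": {"offset": [[0.1, 0, 0], [0, 0, 0]], "twist": [[0, 0, 0], [0, 0, 0]], "grip": [0.1, 0.1]}}

```text
time: 12.95
ee_pos: [0.5595, 0.0427, 0.0475]
tcp_rot: [-180.0, 0.0, 83.3]
wrist_force: [-4.0, -2.7, -2.1]
opening: 0.0236
grasp_force: 25.3
```

>>> {"fn": "move_arm", "kwargs": {"offset": [[0.1, 0, 0], [0, 0, 0]], "twist": [[0, 0, 0], [0, 0, 0]], "grip": [0.1, 0.1]}}

```text
time: 13.15
ee_pos: [0.5597, 0.0437, 0.0475]
tcp_rot: [-180.0, 0.0, 83.3]
wrist_force: [-4.2, -2.6, -2.0]
opening: 0.0236
grasp_force: 25.3
```

>>> {"fn": "move_arm", "kwargs": {"offset": [[0.1, 0, 0], [0, 0, 0]], "twist": [[0, 0, 0], [0, 0, 0]], "grip": [0.1, 0.1]}}

```text
time: 13.35
ee_pos: [0.5598, 0.0447, 0.0475]
tcp_rot: [-180.0, 0.0, 83.3]
wrist_force: [-4.6, -2.1, -2.4]
opening: 0.0235
grasp_force: 25.3
```

>>> {"fn": "move_arm", "kwargs": {"offset": [[0.1, 0, 0], [0, 0, 0]], "twist": [[0, 0, 0], [0, 0, 0]], "grip": [0.1, 0.1]}}

```text
time: 13.55
ee_pos: [0.5599, 0.0453, 0.0475]
tcp_rot: [-180.0, 0.1, 83.3]
wrist_force: [-5.2, -4.7, -1.7]
opening: 0.0234
grasp_force: 25.3
```

>>> {"fn": "move_arm", "kwargs": {"offset": [[0.07, 0, 0], [0, 0, 0], [0, 0, 0]], "twist": [[0, 0, 0], [0, 0, 0], [0, 0, 0]], "grip": [0.1, 0.1, 0.1]}}

```text
time: 13.85
ee_pos: [0.5599, 0.0454, 0.0475]
tcp_rot: [-180.0, 0.1, 83.2]
wrist_force: [-5.3, -7.5, -0.9]
opening: 0.0231
grasp_force: 25.5
```

```bash
python3 st.py
```

```text
t 13.85 F [-38.69  64.14  47.55] z 47.5 yaw [-1.7997e+02  1.4000e-01  8.3230e+01] wf -4.41 -8.11 -0.92 open 23.1 25.463418066501617
```

>>> {"fn": "move_arm", "kwargs": {"offset": [[0.05, 0, 0], [0, 0, 0], [0, 0, 0]], "twist": [[0, 0, 0], [0, 0, 0], [0, 0, 0]], "grip": [0.1, 0.1, 0.1]}}

```text
time: 14.15
ee_pos: [0.5599, 0.0455, 0.0476]
tcp_rot: [-180.0, 0.2, 83.2]
wrist_force: [-5.5, -11.3, -0.9]
opening: 0.0234
grasp_force: 25.5
```

```bash
python3 st.py
```

```text
t 14.15 F [-38.67  64.18  47.56] z 47.6 yaw [-179.97    0.19   83.21] wf -4.15 -11.86 -0.92 open 23.4 25.539848506450653
```

>>> {"fn": "move_arm", "kwargs": {"offset": [[-0.08, 0, 0], [0, 0, 0], [0, 0, 0], [0, 0, 0]], "twist": [[0, 0, 0], [0, 0, 0], [0, 0, 0], [0, 0, 0]], "grip": [0.1, 0.1, 0.32, 0.42]}}

```text
time: 14.55
ee_pos: [0.5611, 0.0465, 0.0483]
tcp_rot: [179.9, -0.1, 83.3]
wrist_force: [0.1, -0.5, -0.0]
opening: 0.0356
grasp_force: 0.0
```

```bash
python3 st.py
```

```text
t 14.55 F [-37.59  65.4   48.29] z 48.3 yaw [ 1.7988e+02 -6.0000e-02  8.3290e+01] wf 0.13 -0.51 -0.05 open 35.6 0.0
```

>>> {"fn": "move_arm", "kwargs": {"offset": [[0, 0, -1.5], [0, 0, -3.5], [0, 0, -4.5], [0, 0, -1], [0, 0, 0]], "twist": [[0, 0, 0], [0, 0, 0], [0, 0, 0], [0, 0, 0], [0, 0, 0]], "grip": [0.42, 0.42, 0.42, 0.42, 0.42]}}

```text
time: 15.05
ee_pos: [0.5617, 0.0466, 0.1561]
tcp_rot: [179.7, -0.1, 83.3]
wrist_force: [0.0, 0.9, 0.1]
opening: 0.0361
grasp_force: 0.0
```

>>> {"fn": "move_arm", "kwargs": {"offset": [[3.2, -0.3, 0], [3.2, -0.3, 0], [3.2, -0.2, 0], [0, 0, 0]], "twist": [[0, 0, 0], [0, 0, 0], [0, 0, 0], [0, 0, 0]], "grip": [0.42, 0.42, 0.42, 0.42]}}

```text
time: 15.45
ee_pos: [0.5629, 0.1455, 0.1511]
tcp_rot: [-179.9, -0.0, 83.5]
wrist_force: [0.1, 0.3, 0.5]
opening: 0.0358
grasp_force: 0.0
```

```bash
python3 st.py; python3 - <<'E'
from h import *
c=viewer.camera("scene"); cv2.imwrite("pics/s5.png",cv2.resize(c["color"][170:290,260:420,::-1],None,fx=5,fy=5,interpolation=2))
E
```

```text
t 15.45 F [-47.32 163.93 151.07] z 151.1 yaw [-1.799e+02 -1.000e-02  8.346e+01] wf 0.06 0.27 0.47 open 35.8 0.0
```

View pics/s5.png

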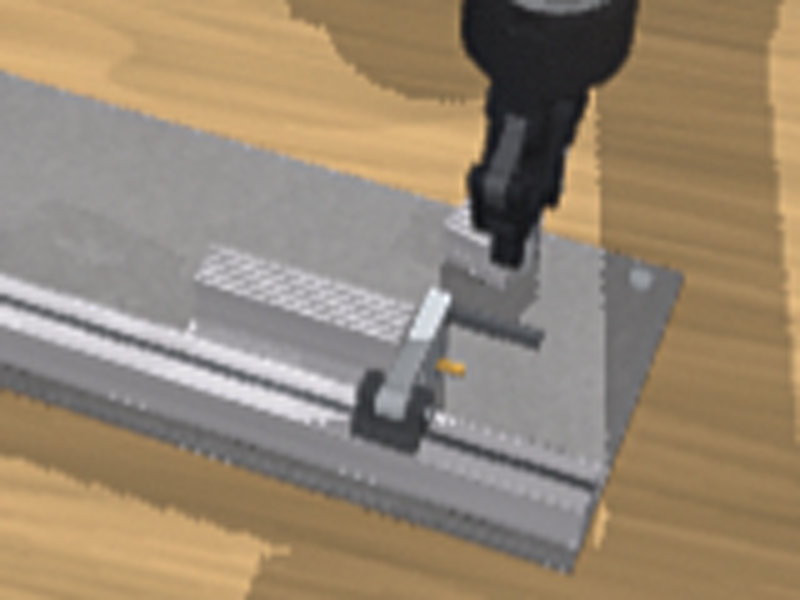

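Heat sink lies flush against the fence, its end behind the stop at crop (410,330); stop down, gripper above the pin (500,330). Descend to the pin.

>>> {"fn": "move_arm", "kwargs": {"offset": [[-0.2, 0.15, 3], [0, 0, 3], [0, 0, 2.0], [0, 0, 0.6], [0, 0, 0]], "twist": [[0, 0, 0], [0, 0, 0], [0, 0, 0], [0, 0, 0], [0, 0, 0]], "grip": [0.42, 0.42, 0.42, 0.42, 0.42]}}

```text
time: 16.0
ee_pos: [0.5641, 0.1396, 0.0656]
tcp_rot: [-179.9, 0.0, 83.2]
wrist_force: [-0.0, -0.3, 0.7]
opening: 0.0358
grasp_force: 0.0
```

>>> {"fn": "move_arm", "kwargs": {"offset": [[0, 0, 0], [0, 0, 0], [0, 0, 0], [0, 0, 0]], "twist": [[0, 0, 0], [0, 0, 0], [0, 0, 0], [0, 0, 0]], "grip": [0.2, 0.0, 0.0, 0.0]}}

```text
time: 16.4
ee_pos: [0.5642, 0.1405, 0.068]
tcp_rot: [-180.0, -0.0, 83.3]
wrist_force: [-6.7, 0.4, 4.8]
opening: 0.0088
grasp_force: 25.0
```

```bash
python3 st.py
```

```text
t 16.4 F [-45.45 159.07  67.97] z 68.0 yaw [-1.7997e+02 -2.0000e-02  8.3290e+01] wf -6.67 -0.38 4.77 open 8.8 24.97105211019516
```

>>> {"fn": "move_arm", "kwargs": {"offset": [[0, 0.09, -1.05], [0, 0.27, -1.02], [0, 0.43, -0.96], [0, 0.59, -0.87], [0, 0.73, -0.76]], "twist": [[0, 0, 0], [0, 0, 0], [0, 0, 0], [0, 0, 0], [0, 0, 0]], "grip": [0.0, 0.0, 0.0, 0.0, 0.0]}}

```text
time: 16.9
ee_pos: [0.5826, 0.1384, 0.1152]
tcp_rot: [-179.6, -0.0, 83.3]
wrist_force: [-23.9, 1.8, 14.9]
opening: 0.0086
grasp_force: 25.4
```

```bash
python3 st.py
```

```text
t 16.9 F [-26.96 159.1  115.19] z 115.2 yaw [-1.7964e+02 -2.0000e-02  8.3340e+01] wf -23.98 -1.04 14.92 open 8.6 25.432256162166595
```

>>> {"fn": "move_arm", "kwargs": {"offset": [[0, 0.85, -0.63], [0, 0.94, -0.47], [0, 1.01, -0.31], [0, 1.04, -0.13], [0, 1.05, 0.05]], "twist": [[0, 0, 0], [0, 0, 0], [0, 0, 0], [0, 0, 0], [0, 0, 0]], "grip": [0.0, 0.0, 0.0, 0.0, 0.0]}}

```text
time: 17.4
ee_pos: [0.6348, 0.1322, 0.1306]
tcp_rot: [179.9, -0.0, 83.3]
wrist_force: [-5.9, 0.1, 7.9]
opening: 0.0086
grasp_force: 25.9
```

```bash
python3 st.py
```

```text
t 17.4 F [ 25.58 159.08 130.63] z 130.6 yaw [ 1.7991e+02 -4.0000e-02  8.3290e+01] wf -5.91 -0.59 7.85 open 8.6 25.850477814674377
```

>>> {"fn": "move_arm", "kwargs": {"offset": [[0, 0.6, 0.1], [0, 0.5, 0.2], [0, 0.2, 0.1], [0, 0, 0]], "twist": [[0, 0, 0], [0, 0, 0], [0, 0, 0], [0, 0, 0]], "grip": [0.0, 0.0, 0.0, 0.0]}}

```text
time: 17.8
ee_pos: [0.646, 0.1309, 0.127]
tcp_rot: [-179.9, -0.0, 83.3]
wrist_force: [-17.0, -0.0, 19.0]
opening: 0.0087
grasp_force: 27.2
```

```bash
python3 st.py
```

```text
t 17.8 F [ 36.88 159.11 127.  ] z 127.0 yaw [-1.7995e+02 -5.0000e-02  8.3300e+01] wf -16.9 -2.0 18.96 open 8.7 27.246995866298676
```

>>> {"fn": "move_arm", "kwargs": {"offset": [[0, 0, 0], [0, 0, 0], [0, 0, 0], [0, 0, -3], [0, 0, -4]], "twist": [[0, 0, 0], [0, 0, 0], [0, 0, 0], [0, 0, 0], [0, 0, 0]], "grip": [0.2, 0.4, 0.5, 0.5, 0.5]}}

```text
time: 18.3
ee_pos: [0.6463, 0.1304, 0.1924]
tcp_rot: [-179.8, 0.1, 83.3]
wrist_force: [0.7, -0.3, 0.5]
opening: 0.0426
grasp_force: 0.0
```

>>> {"fn": "move_arm", "kwargs": {"offset": [[3, -3, -1], [3, -3, -1], [3, -3, 0], [3, -3, 0], [0, 0, 0]], "twist": [[0, 0, 0], [0, 0, 0], [0, 0, 0], [0, 0, 0], [0, 0, 0]], "grip": [0.5, 0.5, 0.5, 0.5, 0.5]}}

```text
time: 18.8
ee_pos: [0.5397, 0.2672, 0.2145]
tcp_rot: [180.0, -0.1, 83.5]
wrist_force: [0.3, -0.3, -0.3]
opening: 0.0428
grasp_force: 0.0
```

```bash
python3 st.py; python3 - <<'E'
from h import *
c=viewer.camera("scene"); cv2.imwrite("pics/s6.png",cv2.resize(c["color"][170:290,260:420,::-1],None,fx=5,fy=5,interpolation=2))
for n in("scene","top"):
    c=viewer.camera(n)
    G=F(cloud(c)); X,Y,Z=[G[...,i] for i in range(3)]
    f=(X>-80)&(X<-8)&(Y>-40)&(Y<112)&(Z>42)&(Z<54); print(n,cv2.minAreaRect(np.c_[X[f],Y[f]].astype(np.float32)))
    m=(Y>145)&(Y<180)&(X>-20)&(X<60)&(Z>100)&(Z<135); print("pin",np.percentile(G[m],[5,50,95],axis=0).round(1).tolist())
E
```

```text
t 18.8 F [-84.62 282.06 214.5 ] z 214.5 yaw [ 1.800e+02 -6.000e-02  8.352e+01] wf 0.3 -0.23 -0.25 open 42.8 0.0
scene ((-38.287105560302734, 52.76145935058594), (27.540760040283203, 96.34404754638672), 0.17468169331550598)
pin [[32.0, 146.4, 113.2], [38.8, 162.0, 117.6], [42.1, 177.6, 121.5]]
top ((-40.74164581298828, 58.39147186279297), (24.43609619140625, 106.4410400390625), 0.02939661405980587)
pin [[30.1, 146.3, 114.0], [34.6, 161.8, 120.2], [39.0, 177.5, 124.5]]
```

View pics/s6.png

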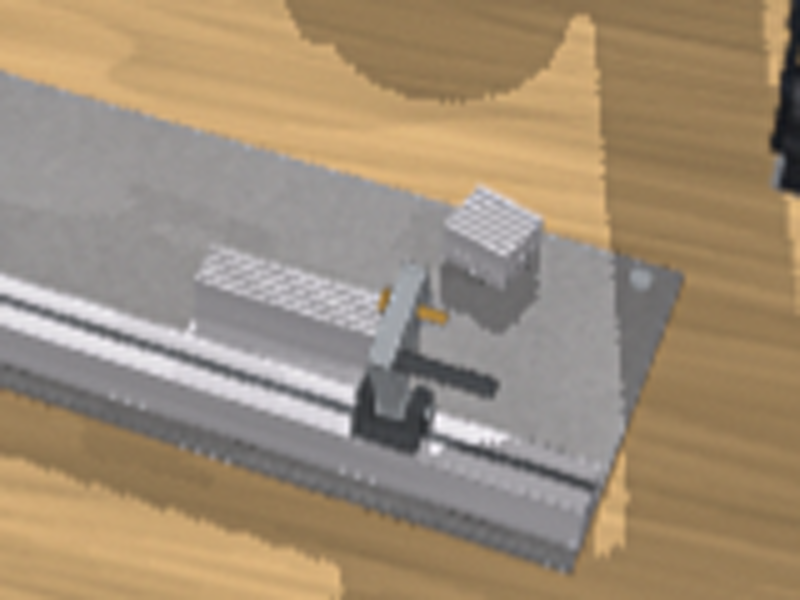

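The stop leans fully back (pin at crop (450,375)). The heat sink's far corner is unchanged at (215,245), parallel and flush, and the small sink is untouched. Handing in.

```bash
python3 -c "
from workcell import bot
print(bot.job_done())"
```

```text
the job is handed in; nothing more can be done
None
```

The heat sink is flush along the fence and was gauged on the screw head at roughly 9 N. It was then released and left in place, the stop is flipped fully up, and the job was handed in at about 19 s with the small sink, jar and screwdriver left alone.

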